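# Hang a salvaged suspension link and lock it on its peg

## Task

Slide the rack's red keeper along its rail to the far end, well clear of the peg, and hang the yellow-banded aluminium suspension link on the peg by its empty eye so that it hangs down from it freely and still. Then slide the keeper fully home again so that it closes the peg off, and leave the other parts on the bench where they are.

Things in the scene. Friction and masses are not known exactly. Their poses are not given: they have to be found in the camera images.
- link: Aluminium link to hang, 182 mm long, 0.55 kg, lying with its eye axes level. Origin under its middle, on the bench; x along it from empty to bushed eye, y the eyes' axis, z up. Rod 14 mm wide (y), 16 to 36 mm above the origin, clear for 78 mm between the eyes, with a yellow band near the bushed eye. Eyes: round bosses, 52 mm outside, 32 mm wide along y, centres 26 mm above the origin.
- link_eye (a point): Centre of the link's empty eye (65 mm from the middle, on -x): an open hole 34 mm across, right through along y.
- link_bush (a point): Centre of the link's other eye (65 mm from the middle, on +x), filled with black rubber and a steel sleeve: nothing goes through it.
- rack: Fixed blue-green rack. Origin on the bench under the peg's post; x away from the robot, y left along the rail, z up. Flat-bar steel peg, 14 wide, 12 mm high, points to -x at y = 0; its centre line rises from 197 mm high at the post (face at x = -12 mm) to 206 at the tip (x = -95). Rail (top 224 mm high) and second post reach y = 200 mm; only the 12 mm base plate reaches past y = -18, to -40.
- peg_mid (a point): Middle of the peg's centre line, 52 mm out from the rack's origin and 202 mm high; axes as the rack's.
- keeper (a joint): Red keeper's place on the rail, m: 0 = closed, its tab in front of the peg's tip; grows as it slides to the rack's +y; 0.10 = fully open. Stops at both ends; stays where left (1.5 N friction). Its arm, 26 mm wide, runs forward over the peg, 240 to 248 mm high; the tab, 32 mm wide, hangs at x = -105 to -113 mm, 182 to 248 mm high.
- keeper_grip (a point): Point in the keeper's square upright grip, 24 x 24 mm, from 240 to 288 mm high; this point is on its axis, 276 mm high. Moves with the keeper.
- hub: Dark steel wheel hub, round flange 104 mm across and 50 mm high; origin under its centre. Leave it.
- sleeve: Black rubber bush, flange 48 mm across, 42 mm high, standing near the link; origin under its centre. Leave it.
- bracket: Rusty angle bracket, 70 x 34 mm and 46 mm high, near the link; origin under its centre. Leave it.
- old_link: Rusty shorter link, 152 mm long, 52 mm high, both eyes filled, no yellow band; origin under its middle. Leave it.
- spray: Spray can 60 mm across and 180 mm high, blue band; origin under its centre. Leave it.
- spanner: Steel spanner 190 mm long lying on the bench. Leave it.
Mind the look-alikes: they are no part of the job. What is shaped like the link but pink or turquoise is not meant.

How it is judged:
By the outcome, as a careful person would: the job done as asked, in the order asked, and still so for the second after the job is handed in, with the robot touching nothing.
It also fails if it takes over 69 s, if anything falls off the work surface, if the arm or the gripper's body presses on something with over 40 N, if the wrist force passes 120 N, or if a joint passes its speed limit or range.

## Robot

A 6-joint arm with a two-finger parallel gripper is mounted at the origin on the work surface. World frame = base frame: x ahead of the robot, y to its left, z up, the work surface at z = 0. Lengths are in m, angles in rad, forces in N, time in s.
With the tool pointing down it reaches from about 0.225 to 0.875 m from the base axis. Payload 3.4 kg.
Tool frame: the origin (TCP) lies midway between the tips of the shut fingers; the grasp point (between the pads) lies 19 mm behind it; z points along the fingers, y is the direction in which the jaws open and shut (so a half turn about z gives the same grasp; the last joint's range is limited). The gripper opens to 85 mm and grips with 20 to 120 N. Pads are 22 mm wide; open, the fingers measure 114 mm over their backs; the gripper's body (76 mm by 85 mm) begins 54 mm behind the grasp point. The pads swing forward as they close: fully open they stand 13 mm farther back than shut.
Start: joints at [1.098, 0.276, 1.505, -0, 1.361, -0.121], TCP at [0.198, 0.54, 0.231] pointing down, gripper open.
Joint ranges: [-2.89, 2.89], [-0.75, 2.08], [0.22, 2.7], [-1.18, 4.32], [0.11, 2.71], [-2.7, 2.7]. Speed limits (rad/s): [2.57, 2.57, 3.14, 3.14, 3.14, 3.14].

## Interface

Orientations are given as a unit quaternion [w, x, y, z].
In Python, from rig import monitor, imaging, ticket gives the robot as it stands.
- The arm moves only by the tool servo_tool, never from a script. Its argument "commands" is text: rows parted by semicolons, each of 5 numbers parted by spaces: the shift along the tool's x, y, z in cm, then the turn about the tool's z in rad, then the gripper command: -1 is shut, 1 is fully open, values between are in proportion. In form: x y z twist claw; .... A call has 1 to 10 rows; each row is the pose to reach, as a shift and turn from the pose commanded when the call began, along the tool's axes at that moment; what a row does not reach only later rows make up. A row lasts 1/12 s, in which the tool goes at most 41.7 mm and 7.16 degrees, less where a joint would pass 70% of its speed; a pose out of reach is approached as far as the arm can. A call with a gripper value outside its range is refused whole. The fingers move at their own pace and stop on an object; "newtons" is the grip in N (left out, the last holds). Time passes only in rows, so rows that repeat a pose let the fingers close. It gives the time, the measured TCP pose, the force and the opening at its end, in the units of the state.
- monitor.get_state(): the state, without advancing time (a new reading comes with each control period).
- imaging.get_image(name): name is "side" or "top"; returns the picture (384x512x3 uint8, red, green, blue); there is no depth.
- imaging.get_calibration(name): a dict with "camera_matrix" (3x3 intrinsics, pixels), "R" (3x3) and "t" (3): a world point X has camera coordinates R X + t. Camera axes: x right, y down, z forward; pixel columns grow to the right and rows downward; lengths in m; the calibration is good to about 2 mm. A picture is of the moment at which its call begins. get_calibration takes no time and is no camera call.
- ticket.sign_off(): hands the job in, once; it reports no verdict.
The state is a dict: "clock": time; "qpos": joint angles; "qd": joint speeds; "effort": joint torques, N m; "position": TCP position; "ee_rot": TCP orientation; "contact_force": force on the tool from outside, world axes, zero at the start; "moment": the same for the moment, N m; "width": finger opening in m.
Only numpy, scipy, OpenCV 4.12 (cv2) and the standard library are available. Lean on these libraries where they do the work, as an engineer would, in place of code of your own. Each camera call takes 0.05 s, during which the arm holds its last target. There are 200 camera calls.

## Working session

There is one attempt and no reset: what is moved stays moved. The work goes in short steps, Python scripts to look and compute and a tool call to move; the robot and the scene stay as the last step left them, time stands still between calls to the robot, and variables do not carry over. Pictures are saved under pics/ and viewed, and the job is handed in when it is done.

Besides the shell and the picture viewer there is one more tool, called by a JSON object that holds its "op" and its "data", one argument or row to a line. servo_tool: Moves the arm, as the interface text tells. Its arguments: {"type":"object","properties":{"commands":{"type":"string"},"newtons":{"type":"number"}},"required":["commands"]}

```bash
mkdir -p pics
python3 - <<'E'
from rig import monitor, imaging
import cv2,numpy as np
np.set_printoptions(precision=4,suppress=True)
s=monitor.get_state()
for k in s: print(k,np.round(s[k],4))
for n in("side","top"):
    im=imaging.get_image(n); cv2.imwrite(f"pics/{n}0.png",cv2.resize(im[:,:,::-1],(800,600),interpolation=cv2.INTER_CUBIC)); np.save(f"pics/{n}0.npy",im)
    c=imaging.get_calibration(n); print(n,c["camera_matrix"],c["R"],c["t"], -np.array(c["R"]).T@c["t"])
E
```

```text
clock 0.0
qpos [ 1.098   0.2766  1.5061  0.      1.3607 -0.121 ]
qd [-0.0005 -0.0003 -0.0002 -0.0013 -0.0004 -0.0015]
effort [ -0.0026 -41.6782 -24.5799  -0.0003   0.0111   0.    ]
position [0.1979 0.5393 0.2305]
ee_rot [-0.0003  0.175   0.9846 -0.0009]
contact_force [-0.1244 -0.1346 -0.0528]
moment [ 0.0007  0.0489 -0.0164]
width 0.0853
side [[367.5372   0.     253.4824]
 [  0.     367.5372 188.8357]
 [  0.       0.       1.    ]] [[ 0.9299 -0.3679  0.0067]
 [-0.1893 -0.4937 -0.8488]
 [ 0.3155  0.788  -0.5287]] [-0.5032  0.2518  0.9761] [ 0.2076 -0.8299  0.7332]
top [[411.7634   0.     253.118 ]
 [  0.     411.7634 194.9554]
 [  0.       0.       1.    ]] [[-0.0272 -0.9996 -0.0084]
 [-0.9861  0.0282 -0.1637]
 [ 0.1638  0.0039 -0.9865]] [0.0192 0.5416 1.2756] [ 0.3256 -0.0011  1.3472]
```

View pics/side0.png

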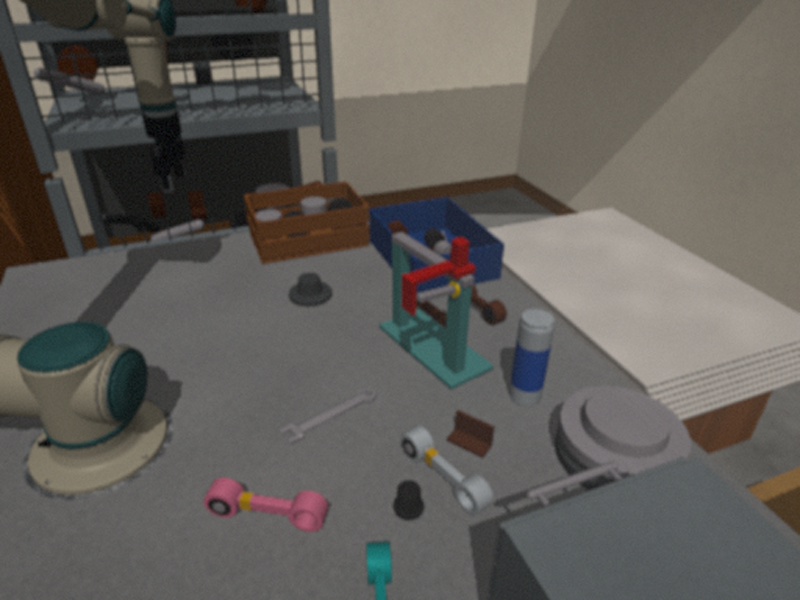

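View pics/top0.png

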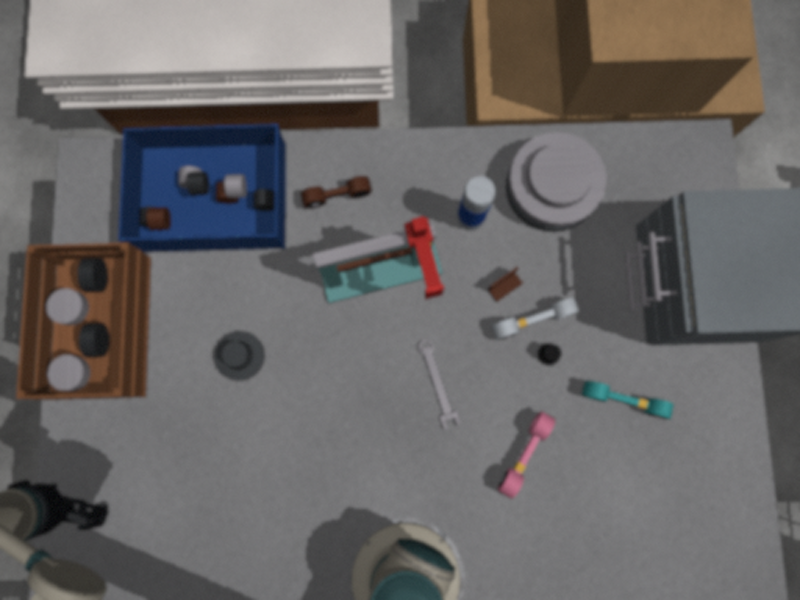

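Candidates for the link:
- Silver-grey with a yellow band: top (537,318), side (445,468).
- Pink: top (527,455). Not meant.
- Turquoise: top (628,400). Not meant.
- Rusty old_link: top (336,192). Not meant, it has no band.

I choose the silver one. Its bushed eye with the band is at top (508,328) / side (417,443), and its empty eye is at top (567,308) / side (473,490). I'll check this in close crops.

Run:
```python
import cv2,numpy as np
s=np.load("pics/side0.npy")[:,:,::-1]; t=np.load("pics/top0.npy")[:,:,::-1]
def crop(im,c0,c1,r0,r1,k,name):
    o=cv2.resize(im[r0:r1,c0:c1],None,fx=k,fy=k,interpolation=cv2.INTER_CUBIC)
    for c in range((c0+9)//10*10,c1,10):
        cv2.line(o,((c-c0)*k,0),((c-c0)*k,6),(0,255,0),1); cv2.putText(o,str(c),((c-c0)*k,16),0,.35,(0,255,0))
    for r in range((r0+9)//10*10,r1,10):
        cv2.line(o,(0,(r-r0)*k),(6,(r-r0)*k),(0,255,0),1); cv2.putText(o,str(r),(8,(r-r0)*k+4),0,.35,(0,255,0))
    return o
L=crop(t,310,375,180,245,6,0); L2=crop(s,250,320,270,335,6,0)
cv2.imwrite("pics/cl.png",np.hstack([L[:390],L2[:390]])[:, :800])
R=crop(t,195,290,135,200,4,0); R2=crop(s,240,320,145,250,5,0)
h=max(R.shape[0],R2.shape[0]); p=lambda a:cv2.copyMakeBorder(a,0,h-a.shape[0],0,0,0)
cv2.imwrite("pics/cr.png",np.hstack([p(R),p(R2)]))
```

```text
(no output)
```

View pics/cl.png

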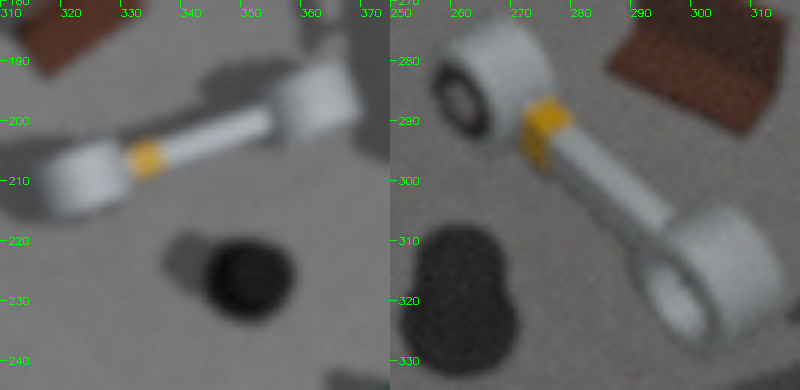

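View pics/cr.png

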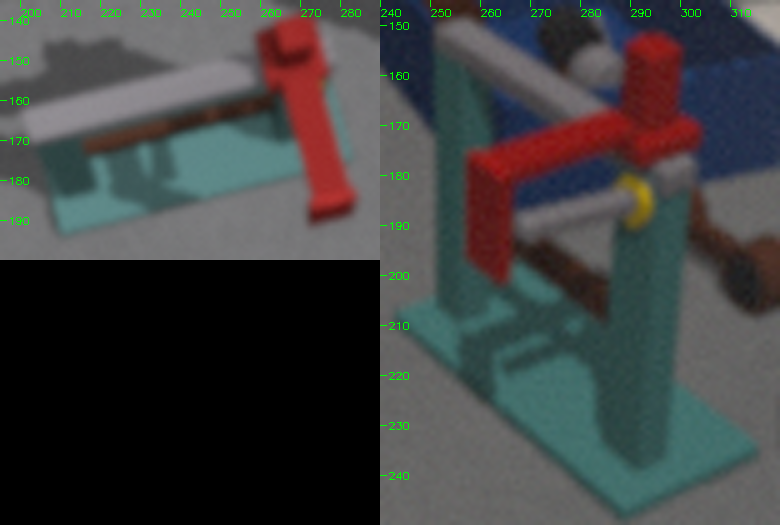

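The crops confirm it. The silver link has a black bush and the band at side (262,287), and its open eye face is at side (298,318). The keeper is closed, with its grip top at top (269,144) and its tab front at top (278,186).

```bash
cat > h.py <<'E'
import numpy as np
from rig import monitor, imaging
C={n:imaging.get_calibration(n) for n in("side","top")}
def ray(n,p):
    c=C[n];R=np.array(c["R"]);o=-R.T@np.array(c["t"])
    return o,R.T@np.linalg.solve(np.array(c["camera_matrix"]),[p[0],p[1],1.])
def cast(n,p,z):
    o,d=ray(n,p); return o+d*(z-o[2])/d[2]
def proj(n,X):
    c=C[n];q=np.array(c["camera_matrix"])@(np.array(c["R"])@X+np.array(c["t"])); return q[:2]/q[2]
E
python3 - <<'E'
from h import *
import cv2
np.set_printoptions(precision=4,suppress=True)
b=cast("side",(262.5,286.7),.026);e=cast("side",(297.8,318.3),.026)
u=(b-e)[:2];print("faces",b,e,"len",np.linalg.norm(u)); u/=np.linalg.norm(u); v=np.array([-u[1],u[0]])
print("yaw",np.arctan2(u[1],u[0]),"mid",((b+e)/2)[:2]-.016*v)
t=np.load("pics/top0.npy")
b=cast("top",(324,208),.040);e=cast("top",(361.5,195.5),.040);u=(b-e)[:2]
print("top z40",b,e,np.linalg.norm(u),np.arctan2(u[1],u[0]),"mid",(b+e)/2)
h=cv2.cvtColor(t,cv2.COLOR_RGB2HSV);m=(h[...,0]>12)&(h[...,0]<30)&(h[...,1]>110);m[:195]=0;m[215:]=0;m[:,:325]=0;m[:,345:]=0
ys,xs=np.nonzero(m);print("band",len(xs),cast("top",(xs.mean(),ys.mean()),.036))
print("rod top",[cast("top",p,.036)[:2] for p in((338,205.5),(353,200))])
for nm,n,p,z in[("grip","top",(268.5,143.5),.288),("tabfront","top",(278,186),.248),("railfarL","top",(200.5,163.7),.224),("railfarR","top",(256,150.5),.224),("railnearL","top",(201,170),.224),("railnearR","top",(259.5,158),.224),("baseFL","top",(210,193.7),.012),("baseFR","top",(282.5,174.5),.012),("baseFRs","side",(289.6,247.5),.012),("baseBRs","side",(315.5,235),.012),("baseFLs","side",(243,208.5),.012),("gripS","side",(294.5,155),.288)]:
    print(nm,cast(n,p,z))
# red mask contours
m=((h[...,0]<6)|(h[...,0]>174))&(h[...,1]>170);m[:130]=0;m[200:]=0
k=cv2.findContours(m.astype('u1'),0,2)[0];k=max(k,key=cv2.contourArea);print(cv2.minAreaRect(k))
E
```

```text
faces [ 0.4775 -0.2231  0.026 ] [ 0.5163 -0.3427  0.026 ] len 0.12575880642426618
yaw 1.8848890600517738 mid [ 0.5121 -0.278 ]
top z40 [ 0.494  -0.2213  0.04  ] [ 0.531  -0.3437  0.04  ] 0.12786935245750217 1.8643969797787254 mid [ 0.5125 -0.2825  0.04  ]
band 17 [ 0.5    -0.2543  0.036 ]
rod top [array([ 0.5013, -0.2672]), array([ 0.5178, -0.3164])]
grip [ 0.6391 -0.0416  0.288 ]
tabfront [ 0.5309 -0.0649  0.248 ]
railfarL [0.6052 0.1484 0.224 ]
railfarR [ 0.6387 -0.0082  0.224 ]
railnearL [0.587  0.1471 0.224 ]
railnearR [ 0.6167 -0.0174  0.224 ]
baseFL [0.5556 0.1459 0.012 ]
baseFR [ 0.6132 -0.095   0.012 ]
baseFRs [ 0.617  -0.0985  0.012 ]
baseBRs [ 0.7178 -0.075   0.012 ]
baseFLs [0.5578 0.1395 0.012 ]
gripS [ 0.6398 -0.0458  0.288 ]
((271.5692138671875, 164.25384521484375), (48.676719665527344, 13.06816291809082), 74.74488067626953)
```

```bash
cat >> h.py <<'E'
from scipy.spatial.transform import Rotation as Ro
def goal(x,y,z,yaw):
    "tool-axis shift (cm) and twist to put TCP at x,y,z with the tool's y axis at world yaw"
    s=monitor.get_state();q=s["ee_rot"];R=Ro.from_quat(q,scalar_first=True).as_matrix()
    d=R.T@(np.array([x,y,z])-s["position"])*100
    y0=np.arctan2(R[1,1],R[0,1])
    print("shift",np.round(d,2),"twist",round(y0-yaw,3),"yaw now",round(y0,3),"q6",round(s["qpos"][5],3))
E
python3 -c "
from h import *
goal(.640,-.044,.36,-1.35)"
```

```text
shift [-61.6  -39.55 -12.89] twist 2.569 yaw now 1.219 q6 -0.121
```

{"op": "servo_tool", "data": {
  "commands": "-61.6 -39.6 -12.9 2.57 1;-61.6 -39.6 -12.9 2.57 1;-61.6 -39.6 -12.9 2.57 1;-61.6 -39.6 -12.9 2.57 1;-61.6 -39.6 -12.9 2.57 1;-61.6 -39.6 -12.9 2.57 1;-61.6 -39.6 -12.9 2.57 1;-61.6 -39.6 -12.9 2.57 1;-61.6 -39.6 -12.9 2.57 1;-61.6 -39.6 -12.9 2.57 1",
  "newtons": 40
}}

```text
clock: 0.93
position: [0.4462, 0.2107, 0.3038]
ee_rot: [-0.0, 0.72, 0.694, -0.0]
contact_force: [0.1, 2.3, 0.7]
width: 0.0849
```

```bash
python3 -c "
from h import *
goal(.640,-.044,.36,-1.35)"
```

```text
shift [-24.73  20.31  -5.64] twist 1.313 yaw now -0.037 q6 0.337
```

{"op": "servo_tool", "data": {
  "commands": "-24 19.6 -5.6 1.25 1;-24 19.6 -5.6 1.25 1;-24 19.6 -5.6 1.25 1;-24 19.6 -5.6 1.25 1;-24 19.6 -5.6 1.25 1;-24 19.6 -5.6 1.25 1;-24 19.6 -5.6 1.25 1;-24 19.6 -5.6 1.25 1;-24 19.6 -5.6 1.25 1;-24 19.6 -5.6 1.25 1"
}}

```text
clock: 1.77
position: [0.6352, -0.0354, 0.3582]
ee_rot: [-0.0, 0.99, 0.14, -0.001]
contact_force: [-0.2, 1.6, 0.9]
width: 0.0856
```

{"op": "servo_tool", "data": {
  "commands": "0 0 0 0 1;0 0 0 0 1;0 0 0 0 1;0 0 0 0 1"
}}

```text
clock: 2.1
position: [0.6339, -0.033, 0.3596]
ee_rot: [-0.0, 0.989, 0.146, -0.0]
contact_force: [-1.6, -0.2, 0.2]
width: 0.0856
```

```bash
python3 -c "
from h import *
goal(.640,-.044,.26,-1.35)"
```

```text
shift [0.27 1.23 9.96] twist 0.071 yaw now -1.279 q6 1.117
```

{"op": "servo_tool", "data": {
  "commands": "0.3 1.2 2 0.07 1;0.3 1.2 5 0.07 1;0.3 1.2 8 0.07 1;0.3 1.2 10 0.07 1;0.3 1.2 10 0.07 1;0.3 1.2 10 0.07 1;0.3 1.2 10 0.07 1"
}}

```text
clock: 2.68
position: [0.6414, -0.0439, 0.2614]
ee_rot: [0.0, 0.994, 0.11, 0.001]
contact_force: [-0.2, 0.3, 0.3]
width: 0.0852
```

Run:
```python
from h import *
import cv2
s=monitor.get_state();print(s["position"],s["qpos"],s["contact_force"])
a=imaging.get_image("top")[100:220,180:330,::-1];b=imaging.get_image("side")[120:240,220:370,::-1]
cv2.imwrite("pics/k1.png",cv2.resize(np.hstack([a,b]),(800,320),interpolation=2))
```

```text
[ 0.64136321 -0.04392884  0.26137254] [-1.76597441e-01  3.64331303e-01  1.29959091e+00  8.18196874e-05
  1.47473654e+00  1.17345074e+00] [-0.21110728  0.27458117  0.32501976]
```

View pics/k1.png

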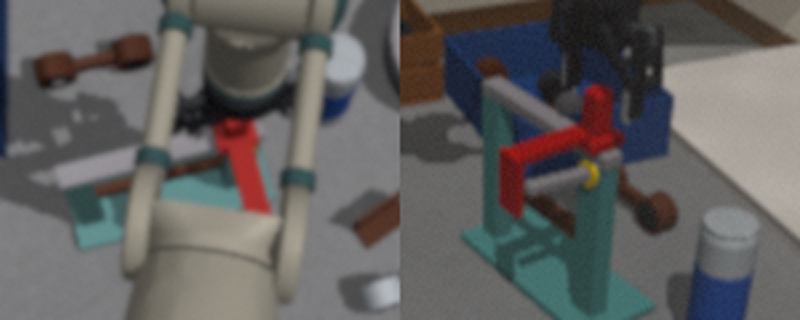

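{"op": "servo_tool", "data": {
  "commands": "0 0 0.5 0 1;0 0 0.5 0 -1;0 0 0.5 0 -1;0 0 0.5 0 -1;0 0 0.5 0 -1;0 0 0.5 0 -1;0 0 0.5 0 -1;0 0 0.5 0 -1",
  "newtons": 30
}}

```text
clock: 3.45
position: [0.6405, -0.0437, 0.2549]
ee_rot: [-0.0, 0.994, 0.11, 0.0]
contact_force: [-0.1, 0.7, 1.8]
width: 0.0235
```

{"op": "servo_tool", "data": {
  "commands": "0 -1 0 0 -1;0 -2 0 0 -1;0 -3.2 0 0 -1;0 -4.4 0 0 -1;0 -5.6 0 0 -1;0 -6.8 0 0 -1;0 -8 0 0 -1;0 -9 0 0 -1;0 -9.7 0 0 -1;0 -9.7 0 0 -1"
}}

```text
clock: 4.28
position: [0.6187, 0.0494, 0.2549]
ee_rot: [0.003, 0.994, 0.11, -0.0]
contact_force: [-3.0, -8.3, 4.7]
width: 0.0234
```

{"op": "servo_tool", "data": {
  "commands": "0 -0.2 0 0 -1;0 -0.4 0 0 -1;0 -0.5 0 0 -1;0 -0.5 0 0 -1"
}}

```text
clock: 4.62
position: [0.6188, 0.0494, 0.2549]
ee_rot: [0.006, 0.994, 0.109, -0.0]
contact_force: [-1.0, -16.8, 5.0]
width: 0.0241
```

{"op": "servo_tool", "data": {
  "commands": "0 0.5 0 0 -1;0 0.5 0 0 0.5;0 0.5 0 0 0.5;0 0.5 0 0 0.5;0 0.5 -2 0 0.5;0 0.5 -6 0 0.5;0 0.5 -9 0 0;0 0.5 -9 0 0"
}}

```text
clock: 5.28
position: [0.6223, 0.0517, 0.3515]
ee_rot: [0.0, 0.994, 0.11, 0.007]
contact_force: [0.6, 0.8, 2.1]
width: 0.0429
```

Run:
```python
from h import *
np.set_printoptions(precision=4,suppress=True)
goal(.504,-.261,.15,-2.837)
for p in((350,225),(343,226),(358,226)): print("sleeve",cast("top",p,.03)[:2])
t=1.875;u=np.array([np.cos(t),np.sin(t)]);v=np.array([-u[1],u[0]]);m=np.array([.510,-.280])
for n,p,z in(("top",(330,181),.046),("top",(318,192.5),.046),("top",(314,183),.046),("side",(308,292.5),0),("side",(285.5,281),0)):
    d=cast(n,p,z)[:2];print("bracket",d,"link uv",(d-m)@u,(d-m)@v)
d=cast("top",(350,226),.03)[:2]-m;print("sleeve uv",d@u,d@v)
```

```text
shift [-18.65  27.88  19.97] twist 1.487 yaw now -1.35 q6 1.321
sleeve [ 0.4382 -0.3029]
sleeve [ 0.4356 -0.2804]
sleeve [ 0.4342 -0.3282]
bracket [ 0.5801 -0.2444] link uv 0.012983868539221228 -0.07756596362908719
bracket [ 0.5437 -0.2039] link uv 0.06253709616296797 -0.05499068359314196
bracket [ 0.5751 -0.1927] link uv 0.06383616521469782 -0.08822722794509721
bracket [ 0.59   -0.2621] link uv -0.006855397243121913 -0.0816800633366125
bracket [ 0.553  -0.2045] link uv 0.05918359829441588 -0.06366269057789664
sleeve uv 0.0008153088462877226 0.07839320572697371
```

{"op": "servo_tool", "data": {
  "commands": "-9 14 3 0.75 0;-9 14 3 0.75 0;-9 14 3 0.75 0;-9 14 3 0.75 0;-18.6 27.9 14 1.49 0;-18.6 27.9 20 1.49 0;-18.6 27.9 20 1.49 0;-18.6 27.9 20 1.49 0;-18.6 27.9 20 1.49 0;-18.6 27.9 20 1.49 0"
}}

```text
clock: 6.12
position: [0.4975, -0.2627, 0.1419]
ee_rot: [-0.0, 0.869, -0.495, -0.001]
contact_force: [-0.3, -0.5, -0.4]
width: 0.0426
```

{"op": "servo_tool", "data": {
  "commands": "0 0 0 0.2 0;0 0 0 0.2 0;0 0 0 0.2 0;0 0 0 0.2 0"
}}

```text
clock: 6.45
position: [0.499, -0.2618, 0.1441]
ee_rot: [-0.0, 0.817, -0.576, -0.0]
contact_force: [-0.0, -0.1, -0.0]
width: 0.0428
```

Run:
```python
from h import *
import cv2
goal(.504,-.261,.010,-2.837)
a=imaging.get_image("top");b=imaging.get_image("side");np.save("pics/t2.npy",a);np.save("pics/s2.npy",b)
a=a[130:250,200:380,::-1];b=b[140:260,225:345,::-1]
a=cv2.resize(a,None,fx=2.5,fy=2.5,interpolation=2);b=cv2.resize(b,(300,300),interpolation=2)
cv2.imwrite("pics/k2.png",np.hstack([a,b]))
c=np.load("pics/s2.npy")[255:335,235:335,::-1];cv2.imwrite("pics/k3.png",cv2.resize(c,None,fx=6,fy=6,interpolation=2))
```

```text
shift [ 0.1  -0.49 13.41] twist 0.038 yaw now -2.799 q6 2.192
```

View pics/k2.png

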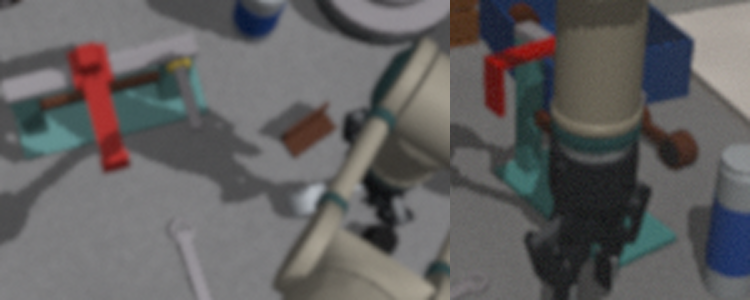

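View pics/k3.png

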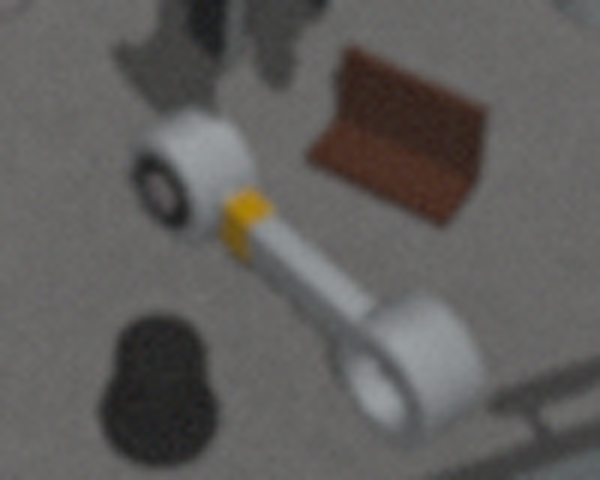

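{"op": "servo_tool", "data": {
  "commands": "0.1 -0.5 4 0.04 0;0.1 -0.5 8 0.04 0;0.1 -0.5 11 0.04 0;0.1 -0.5 13 0.04 0;0.1 -0.5 13.4 0.04 0;0.1 -0.5 13.4 0.04 0;0.1 -0.5 13.4 0.04 0"
}}

```text
clock: 7.13
position: [0.5048, -0.2618, 0.0116]
ee_rot: [-0.0, 0.805, -0.593, 0.001]
contact_force: [-0.0, -0.5, 0.7]
width: 0.0424
```

Run:
```python
from h import *
np.set_printoptions(precision=4,suppress=True)
s=monitor.get_state();print(s["position"],s["contact_force"])
for n,p,z in(("root",(271.2,155.2),.204),("tip",(278.4,180.8),.212)):
    d=cast("top",p,z);print(n,d)
    for yaw in(.22,.23):
        o=np.array([.6415,-.048]);c,q=np.cos(yaw),np.sin(yaw);w=d[:2]-o;print(yaw,w@[c,q],w@[-q,c])
```

```text
[ 0.5048 -0.2618  0.0116] [-0.023  -0.5046  0.7296]
root [ 0.6292 -0.0514  0.204 ]
0.22 -0.01277779669493886 -0.0006265364731909309
0.23 -0.012783423070737864 -0.0004987293093010732
tip [ 0.5524 -0.0687  0.212 ]
0.22 -0.09146535629579156 -0.0007662304618483058
0.23 -0.09146844524300125 0.00014844616816361454
```

{"op": "servo_tool", "data": {
  "commands": "0 0 0.2 0 -1;0 0 0.2 0 -1;0 0 0.2 0 -1;0 0 0.2 0 -1;0 0 0.2 0 -1;0 0 0.2 0 -1;0 0 0.2 0 -1;0 0 -1 0 -1;0 0 -3 0 -1;0 0 -3 0 -1",
  "newtons": 70
}}

```text
clock: 7.97
position: [0.5053, -0.2625, 0.0431]
ee_rot: [-0.0, 0.805, -0.593, 0.003]
contact_force: [0.4, -1.7, -4.8]
width: 0.013
```

Run:
```python
from h import *
import cv2
s=monitor.get_state();print(s["position"],s["contact_force"],s["moment"],s["width"])
b=imaging.get_image("side");c=b[225:345,215:365,::-1];cv2.imwrite("pics/k4.png",cv2.resize(c,None,fx=5,fy=5,interpolation=2))
goal(.47,-.26,.26,.225)
```

```text
[ 0.50534676 -0.26247712  0.0431474 ] [ 0.42073738 -1.6654321  -4.79163419] [ 0.01822879 -0.0890281   0.03605661] 0.013022838253839522
shift [ -1.18   3.21 -21.83] twist -3.066 yaw now -2.841 q6 2.239
```

View pics/k4.png

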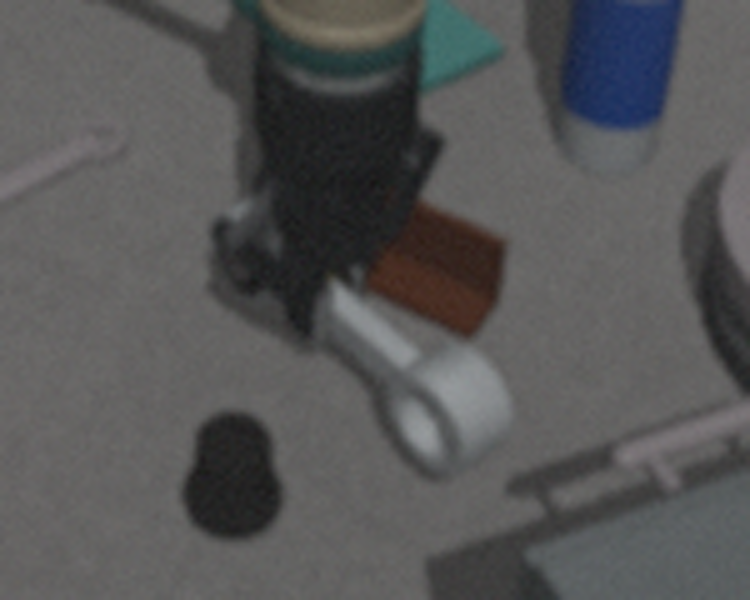

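{"op": "servo_tool", "data": {
  "commands": "0 0 -4 0 -1;0 0 -8 0 -1;0 0 -12 0 -1;-1 5 -16 0 -1;-2 8 -20 0 -1;-2 8 -22 -0.2 -1;-2 8 -22 -1 -1;-2 8 -22 -1 -1;-2 8 -22 -1 -1;-2 8 -22 -1 -1"
}}

```text
clock: 8.85
position: [0.4206, -0.2656, 0.2594]
ee_rot: [-0.0, 0.949, -0.314, -0.001]
contact_force: [-0.2, -0.2, -5.2]
width: 0.0125
```

Run:
```python
from h import *
np.set_printoptions(precision=4,suppress=True)
o=np.array([.6415,-.048]);c,q=np.cos(.225),np.sin(.225)
for n,p,z in(("top",(307,120.5),.18),("side",(537/1.5625,318/1.5625),.18),("side",(528/1.5625,396/1.5625),.0)):
    d=cast(n,p,z)[:2];w=d-o;print("spray",d,"rack",w@[c,q],w@[-q,c])
goal(.42,-.22,.26,.225)
```

```text
spray [ 0.7381 -0.1619] rack 0.06876796786919083 -0.1326247163952867
spray [ 0.7363 -0.1614] rack 0.06711327533886485 -0.1317032495510944
spray [ 0.7451 -0.1615] rack 0.07570796729492113 -0.13373694741863199
shift [-2.77 -3.63 -0.05] twist -2.435 yaw now -2.21 q6 1.507
```

{"op": "servo_tool", "data": {
  "commands": "-2.5 -3.5 0 -2.4 -1;-2.5 -3.5 0 -2.4 -1;-2.5 -3.5 0 -2.4 -1;-2.5 -3.5 0 -2.4 -1;-2.5 -3.5 0 -2.4 -1;-2.5 -3.5 0 -2.4 -1;-2.5 -3.5 0 -2.4 -1;-2.5 -3.5 0 -2.4 -1;-2.5 -3.5 0 -2.4 -1;-2.5 -3.5 0 -2.4 -1"
}}

```text
clock: 9.68
position: [0.4218, -0.2226, 0.2588]
ee_rot: [-0.001, 0.954, 0.301, -0.001]
contact_force: [0.5, -0.7, -5.1]
width: 0.0127
```

{"op": "servo_tool", "data": {
  "commands": "0 0 0 -1.2 -1;0 0 0 -1.2 -1;0 0 0 -1.2 -1;0 0 0 -1.2 -1;0 0 0 -1.2 -1;0 0 0 -1.2 -1;0 0 0 -1.2 -1;0 0 0 -1.2 -1;0 0 0 -1.2 -1;0 0 0 -1.2 -1"
}}

```text
clock: 10.52
position: [0.4218, -0.2226, 0.2588]
ee_rot: [-0.001, 0.618, 0.786, 0.0]
contact_force: [-0.4, -0.4, -5.0]
width: 0.0127
```

Run:
```python
from h import *
goal(.511,-.166,.26,.225)
```

```text
shift [ 3.39 10.01 -0.13] twist 0.014 yaw now 0.239 q6 -0.871
```

{"op": "servo_tool", "data": {
  "commands": "1.5 4 0 0.01 -1;3.4 8 0 0.01 -1;3.4 10 2 0.01 -1;3.4 10 5 0.01 -1;3.4 10 7 0.01 -1;3.4 10 7 0.01 -1;3.4 10 7 0.01 -1;3.4 10 7 0.01 -1"
}}

```text
clock: 11.18
position: [0.5123, -0.1672, 0.1911]
ee_rot: [0.001, 0.624, 0.782, 0.0]
contact_force: [-0.1, 0.0, -3.6]
width: 0.013
```

Run:
```python
from h import *
import cv2
s=monitor.get_state();print(s["position"],s["contact_force"])
goal(.5094,-.1655,.188,.225)
b=imaging.get_image("side");a=imaging.get_image("top")
def crop(im,c0,c1,r0,r1,k):
    o=cv2.resize(im[r0:r1,c0:c1,::-1],None,fx=k,fy=k,interpolation=2)
    for c in range((c0+9)//10*10,c1,10): cv2.putText(o,str(c),((c-c0)*k,10),0,.35,(0,255,0))
    for r in range((r0+9)//10*10,r1,10): cv2.putText(o,str(r),(0,(r-r0)*k+4),0,.35,(0,255,0))
    return o
cv2.imwrite("pics/k5.png",crop(b,220,350,150,250,6));cv2.imwrite("pics/k6.png",crop(a,200,330,130,230,6))
```

```text
[ 0.51229289 -0.16720682  0.19105142] [-0.08877666  0.03647839 -3.63060102]
shift [ 0.23 -0.24  0.3 ] twist -0.001 yaw now 0.224 q6 -0.668
```

View pics/k5.png

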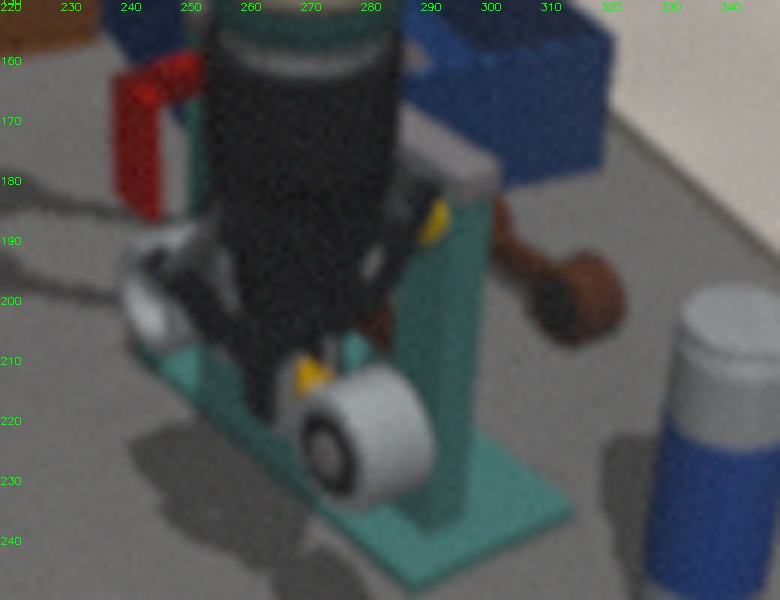

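View pics/k6.png

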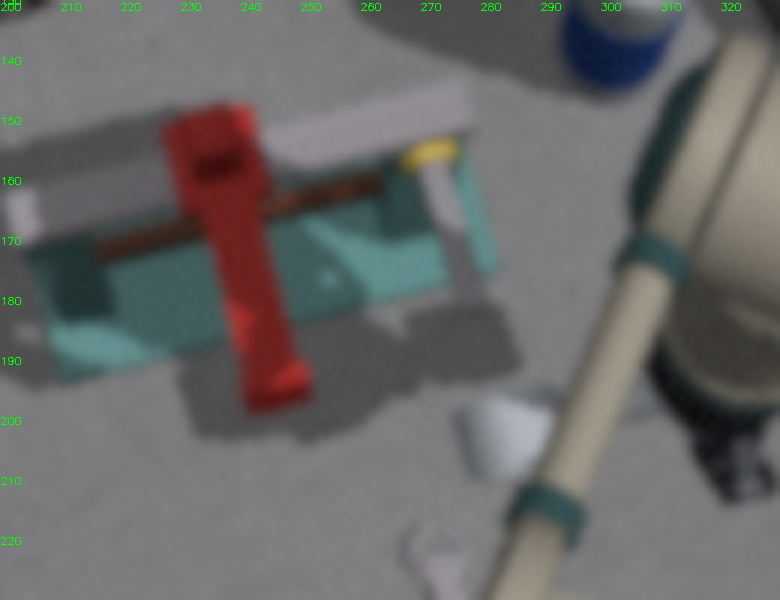

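Run:
```python
from h import *
np.set_printoptions(precision=4,suppress=True)
o=np.array([.6415,-.048]);c,q=np.cos(.225),np.sin(.225);A=np.array([[c,q],[-q,c]])
s=monitor.get_state();print("tcp rack",A@(s["position"][:2]-o),s["position"][2])
for nm,n,p,z in(("bush","side",(274.7,225),.2075),("eye","side",(244.3,201),.2075),("eyeL edge top","top",(277.3,205),.2075),("eyeR","top",(292.5,200),.2335),("eyetopL mid","top",(280,203),.2335)):
    print(nm,A@(cast(n,p,z)[:2]-o))
# predicted pixels of the eye face (rack x -16 of axis)
t=A@(s["position"][:2]-o)
for d in(.082,.085,.088):
    for z in(.2045,.2075):
        e=o+A.T@(t+[-.016,d]);print(d,z,proj("side",np.array([*e,z])), "bush",proj("side",np.array([*(o+A.T@(t+[-.016,d-.13])),z])))
```

```text
tcp rack [-0.1522 -0.0878] 0.192147230732303
bush [-0.1661 -0.1312]
eye [-0.1698 -0.0073]
eyeL edge top [-0.1564  0.0201]
eyeR [-0.1567 -0.0215]
eyetopL mid [-0.1562  0.0137]
0.082 0.2045 [244.5299 201.509 ] bush [275.1592 227.3437]
0.082 0.2075 [244.5227 200.5406] bush [275.208  226.3205]
0.085 0.2045 [243.8922 200.9711] bush [274.3795 226.686 ]
0.085 0.2075 [243.8839 200.0039] bush [274.4267 225.6641]
0.088 0.2045 [243.2573 200.4355] bush [273.6035 226.0315]
0.088 0.2075 [243.2479 199.4696] bush [273.6492 225.0108]
```

{"op": "servo_tool", "data": {
  "commands": "0.4 0 0.25 0 -1;0.4 1 0.25 0 -1;0.4 2 0.25 0 -1;0.4 3 0.25 0 -1;0.4 4 0.25 0 -1;0.4 5 0.3 0 -1;0.4 5.5 0.3 0 -1;0.4 5.5 0.3 0 -1"
}}

```text
clock: 11.95
position: [0.5663, -0.1503, 0.1872]
ee_rot: [0.0, 0.623, 0.782, 0.0]
contact_force: [-0.2, 0.2, -4.8]
width: 0.013
```

Run:
```python
from h import *
import cv2
b=imaging.get_image("side");a=imaging.get_image("top")
s=monitor.get_state();print(s["position"],s["contact_force"],s["moment"])
cv2.imwrite("pics/k7.png",cv2.resize(np.hstack([b[140:240,230:320,::-1],a[140:240,250:340,::-1]]),None,fx=4.4,fy=4.4,interpolation=2))
```

```text
[ 0.56444351 -0.15050515  0.18715163] [-0.67188095  0.6174317  -3.77270621] [-0.06032602 -0.03897772  0.04639405]
```

View pics/k7.png

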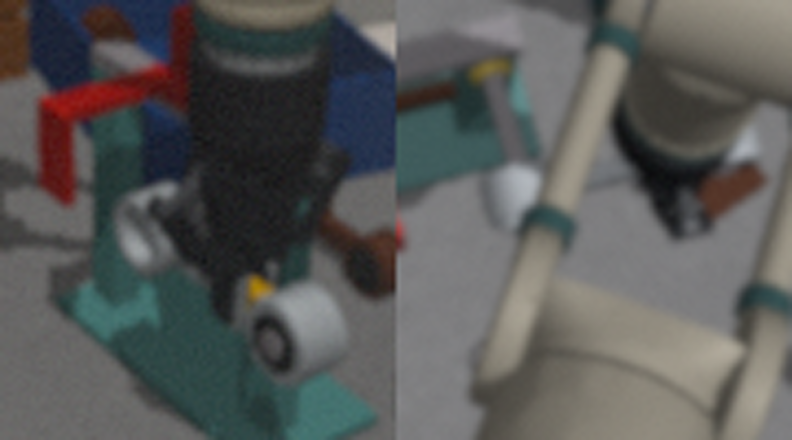

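{"op": "servo_tool", "data": {
  "commands": "0 1 0 0 -1;0 2 0.1 0 -1;0 3 0.2 0 -1;0 4 0.3 0 -1;0 4.4 0.3 0 -1;0 4.4 0.3 0 -1;0 4.4 0.3 0 -1"
}}

```text
clock: 12.63
position: [0.6075, -0.1408, 0.1842]
ee_rot: [-0.0, 0.623, 0.782, -0.0]
contact_force: [0.3, 0.5, -4.0]
width: 0.0128
```

Run:
```python
from h import *
import cv2
b=imaging.get_image("side");a=imaging.get_image("top")
s=monitor.get_state();print(s["position"],s["contact_force"],s["moment"])
o=np.array([.6415,-.048]);c,q=np.cos(.225),np.sin(.225);A=np.array([[c,q],[-q,c]]);print(A@(s["position"][:2]-o))
cv2.imwrite("pics/k8.png",cv2.resize(np.hstack([b[140:240,230:320,::-1],a[140:240,250:340,::-1]]),None,fx=4.4,fy=4.4,interpolation=2))
```

```text
[ 0.60701841 -0.14090887  0.18445352] [-0.1864006  -0.24220295 -4.75520323] [-0.05978934 -0.00101912 -0.04198477]
[-0.05434101 -0.08287395]
```

View pics/k8.png

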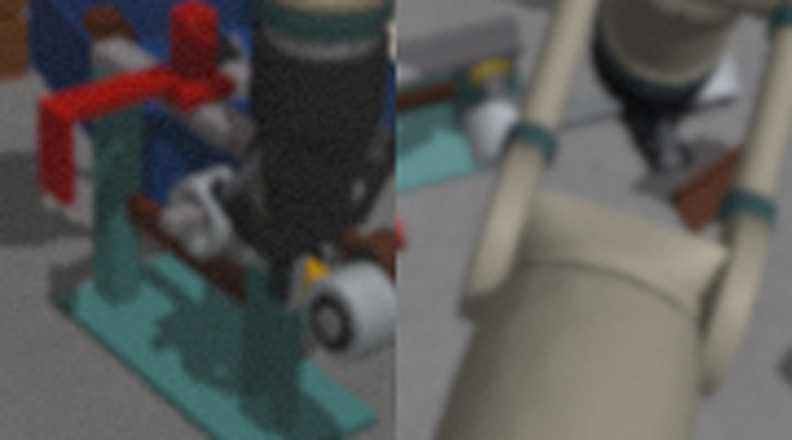

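{"op": "servo_tool", "data": {
  "commands": "0 0 0.4 0 -1;0 0 0.8 0 -1;0.1 0 1.4 0 -1;0.2 0 2 0 -1;0.35 0 2.6 0 -1;0.5 0 3.2 0 -1;0.7 0 3.8 0 -1;0.9 0 4.4 0 -1;1.1 0 5 0 -1;1.1 0 5 0 -1",
  "newtons": 20
}}

```text
clock: 13.57
position: [0.6066, -0.1313, 0.1356]
ee_rot: [0.002, 0.624, 0.782, 0.001]
contact_force: [2.8, -3.7, 2.1]
width: 0.013
```

Run:
```python
from h import *
import cv2
b=imaging.get_image("side");a=imaging.get_image("top")
s=monitor.get_state();print(s["position"],s["contact_force"],s["moment"],s["width"])
cv2.imwrite("pics/k9.png",cv2.resize(np.hstack([b[140:240,230:320,::-1],a[140:240,250:340,::-1]]),None,fx=4.4,fy=4.4,interpolation=2))
```

```text
[ 0.60652773 -0.13145516  0.1356549 ] [ 3.20003687 -4.15597137  1.40703465] [-0.07217851 -0.21641756 -0.13313482] 0.012862257768563421
```

View pics/k9.png

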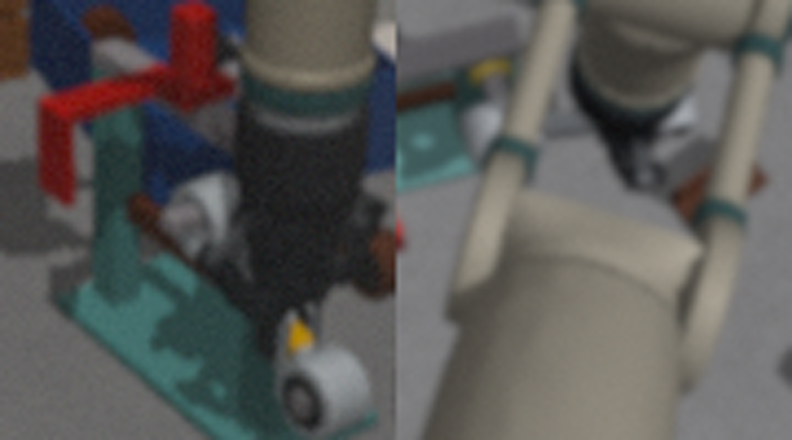

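{"op": "servo_tool", "data": {
  "commands": "0 0 0 0 0.2;0 0 0 0 0.2;0 0 0 0 0.2;-1 0 -1 0 0.2;-4 0 -4 0 0.2;-7 0 -8 0 0.2;-10 0 -12 0 0.2;-10 0 -16 0 0.2;-10 0 -18 0 0.2;-10 0 -18 0 0.2"
}}

```text
clock: 14.5
position: [0.6297, -0.2299, 0.3227]
ee_rot: [0.007, 0.624, 0.781, 0.002]
contact_force: [-0.2, 0.3, 0.1]
width: 0.0515
```

Run:
```python
from h import *
import cv2
s=monitor.get_state();print(s["position"],s["contact_force"],s["clock"])
P=[]
for i in range(4):
    P.append(imaging.get_image("side")[150:250,230:320,::-1])
cv2.imwrite("pics/k10.png",cv2.resize(np.hstack([P[0],P[3]]),None,fx=4.4,fy=4.4,interpolation=2))
```

```text
[ 0.62970316 -0.22985945  0.32272896] [-0.1611437   0.31377635  0.07618785] 14.5
```

View pics/k10.png

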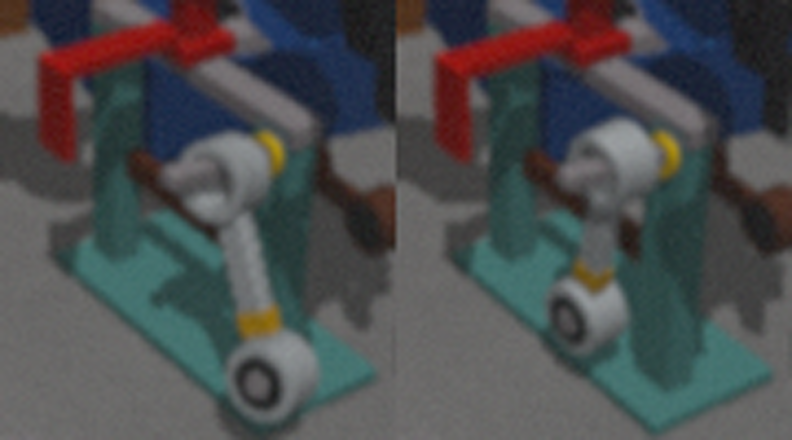

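```bash
python3 -c "
from h import *
goal(.6188,.0494,.35,-1.346)"
```

```text
shift [27.12  5.4  -3.65] twist 1.57 yaw now 0.224 q6 -0.676
```

{"op": "servo_tool", "data": {
  "commands": "2 0 -4 0.1 1;27.1 5.4 -4 1.57 1;27.1 5.4 -4 1.57 1;27.1 5.4 -4 1.57 1;27.1 5.4 -4 1.57 1;27.1 5.4 -4 1.57 1;27.1 5.4 -4 1.57 1;27.1 5.4 -4 1.57 1;27.1 5.4 -4 1.57 1;27.1 5.4 -4 1.57 1"
}}

```text
clock: 15.53
position: [0.6184, 0.0509, 0.3522]
ee_rot: [-0.001, 0.957, 0.29, -0.002]
contact_force: [0.0, -0.5, -0.2]
width: 0.0852
```

{"op": "servo_tool", "data": {
  "commands": "0 0 0 0.3 1;0 0 0 0.37 1;0 0 0 0.37 1;0 0 0 0.37 1;0 0 0 0.37 1;0 0 0 0.37 1"
}}

```text
clock: 16.03
position: [0.6192, 0.0488, 0.3534]
ee_rot: [-0.0, 0.994, 0.112, -0.001]
contact_force: [-0.4, 0.4, -0.4]
width: 0.0855
```

Run:
```python
from h import *
import cv2
goal(.6188,.0494,.256,-1.346)
P=[]
for i in range(8):
    P.append(imaging.get_image("side")[150:250,230:320,::-1])
cv2.imwrite("pics/k11.png",cv2.resize(np.hstack([P[0],P[7]]),None,fx=4.4,fy=4.4,interpolation=2))
```

```text
shift [-0.   -0.07  9.74] twist -0.0 yaw now -1.346 q6 1.313
```

View pics/k11.png

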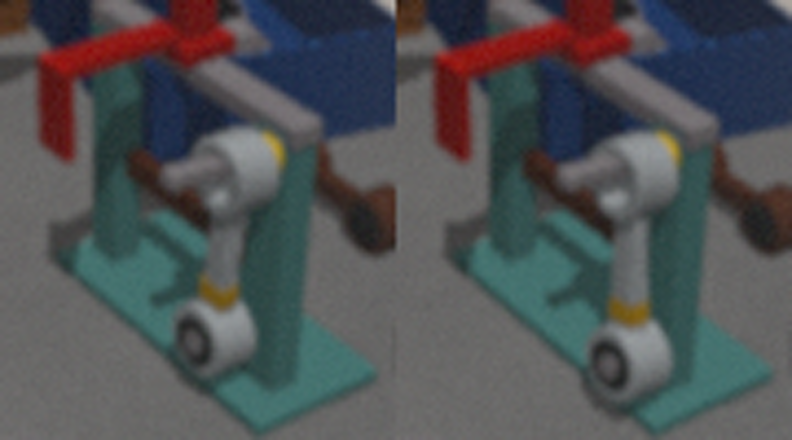

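{"op": "servo_tool", "data": {
  "commands": "0 0 3 0 1;0 0 6 0 1;0 0 9 0 1;0 0 9.7 0 1;0 0 9.7 0 -1;0 0 9.7 0 -1;0 0 9.7 0 -1;0 0 9.7 0 -1;0 0 9.7 0 -1;0 0 9.7 0 -1",
  "newtons": 30
}}

```text
clock: 17.27
position: [0.6206, 0.0486, 0.2595]
ee_rot: [0.0, 0.994, 0.111, 0.002]
contact_force: [-0.3, 0.3, 5.1]
width: 0.0236
```

{"op": "servo_tool", "data": {
  "commands": "0 0 0 0 -1;0 0 0 0 -1;0 0 0 0 -1;0 0 0 0 -1;0 0 0 0 -1;0 0 0 0 -1;0 0 0 0 -1;0 0 0 0 -1;0 0 0 0 -1;0 0 0 0 -1"
}}

```text
clock: 18.1
position: [0.6206, 0.0486, 0.2595]
ee_rot: [0.0, 0.994, 0.111, 0.002]
contact_force: [-0.1, -0.3, 4.6]
width: 0.0236
```

{"op": "servo_tool", "data": {
  "commands": "0 0 0 0 -1;0 0 0 0 -1;0 0 0 0 -1;0 0 0 0 -1;0 0 0 0 -1;0 0 0 0 -1;0 0 0 0 -1;0 0 0 0 -1;0 0 0 0 -1;0 0 0 0 -1"
}}

```text
clock: 18.93
position: [0.6206, 0.0486, 0.2595]
ee_rot: [0.0, 0.994, 0.111, 0.002]
contact_force: [-0.3, -0.0, 6.1]
width: 0.0235
```

{"op": "servo_tool", "data": {
  "commands": "0 0 0 0 -1;0 0 0 0 -1;0 0 0 0 -1;0 0 0 0 -1;0 0 0 0 -1;0 0 0 0 -1;0 0 0 0 -1;0 0 0 0 -1;0 0 0 0 -1;0 0 0 0 -1"
}}

```text
clock: 19.77
position: [0.6206, 0.0486, 0.2595]
ee_rot: [0.0, 0.994, 0.111, 0.002]
contact_force: [-0.2, -0.4, 5.9]
width: 0.0235
```

```bash
cat > sw.py <<'E'
from h import *
import cv2
P=[imaging.get_image("side")[150:250,230:320,::-1] for i in range(10)]
for i in(2,5,9): print(i,np.abs(P[i].astype(int)-P[0]).reshape(-1,3).mean(), (np.abs(P[i].astype(int)-P[0]).max(2)>40).sum())
cv2.imwrite("pics/k12.png",cv2.resize(np.hstack([P[0],P[9]]),None,fx=4.4,fy=4.4,interpolation=2))
E
python3 sw.py
```

```text
2 2.336888888888889 0
5 2.5477037037037036 2
9 2.3215555555555554 0
```

View pics/k12.png

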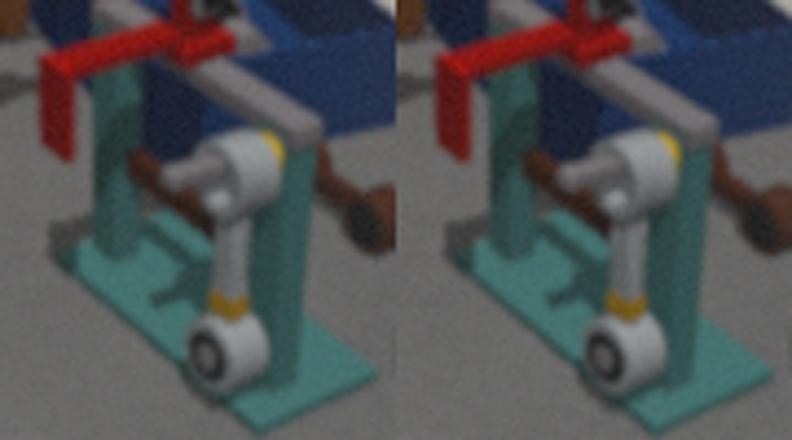

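The link hangs still. I'll close the keeper now.

{"op": "servo_tool", "data": {
  "commands": "0 1 0 0 -1;0 2 0 0 -1;0 3 0 0 -1;0 4.2 0 0 -1;0 5.4 0 0 -1;0 6.6 0 0 -1;0 7.8 0 0 -1;0 8.8 0 0 -1;0 9.4 0 0 -1;0 9.7 0 0 -1"
}}

```text
clock: 21.1
position: [0.6429, -0.0466, 0.2595]
ee_rot: [0.0, 0.994, 0.111, 0.003]
contact_force: [1.1, 2.5, 5.0]
width: 0.0236
```

{"op": "servo_tool", "data": {
  "commands": "0 0.2 0 0 -1;0 0.4 0 0 -1;0 0.6 0 0 -1;0 0.6 0 0 -1"
}}

```text
clock: 21.43
position: [0.6431, -0.0477, 0.2595]
ee_rot: [-0.004, 0.994, 0.111, 0.002]
contact_force: [-0.1, 10.8, 7.1]
width: 0.0235
```

{"op": "servo_tool", "data": {
  "commands": "0 0 0 0 -1;0 -0.2 0 0 0.5;0 -0.2 0 0 0.5;0 -0.2 0 0 0.5;0 -0.2 0 0 0.5;0 -0.2 -3 0 0.5;0 -0.2 -7 0 0.5;0 -0.2 -11 0 0.5;8 -0.2 -14 0 0.5;16 -0.2 -16 0 0.5"
}}

```text
clock: 22.27
position: [0.7188, -0.0336, 0.4003]
ee_rot: [0.001, 0.994, 0.109, 0.004]
contact_force: [2.0, -0.7, 1.2]
width: 0.0641
```

```bash
cat > fin.py <<'E'
from h import *
import cv2
s=monitor.get_state();print(s["position"],s["contact_force"],s["clock"])
b=imaging.get_image("side")[...,::-1];a=imaging.get_image("top")[...,::-1]
cv2.imwrite("pics/f_s.png",cv2.resize(b[140:260,220:360],None,fx=5,fy=5,interpolation=2))
cv2.imwrite("pics/f_t.png",cv2.resize(a,(768,576)))
E
python3 fin.py; python3 sw.py
```

```text
[ 0.71880472 -0.03362106  0.40026046] [ 1.95019841 -0.74279487  1.22102782] 22.2667
2 2.266 0
5 2.4087407407407406 0
9 2.473925925925926 0
```

View pics/f_s.png

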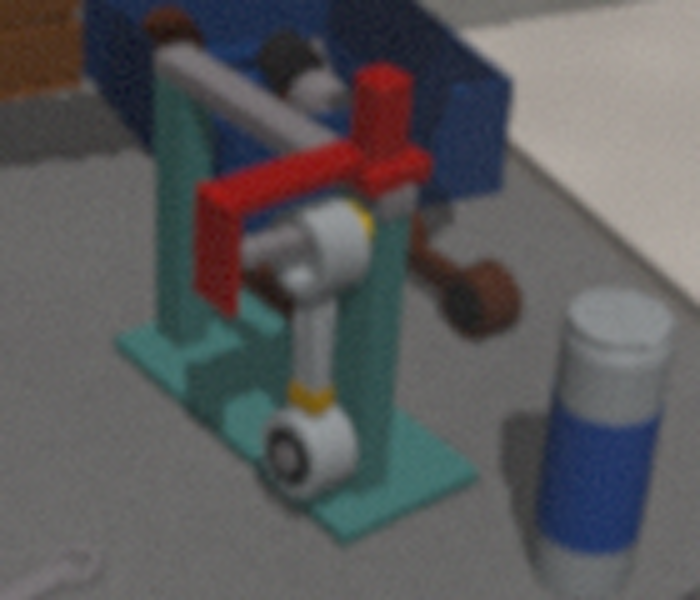

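View pics/f_t.png

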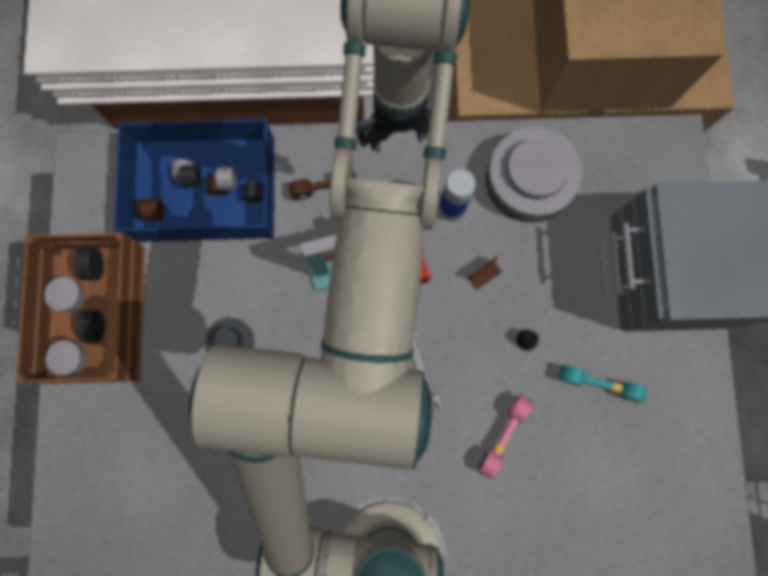

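```bash
python3 -c "
from rig import ticket
print(ticket.sign_off())"
```

```text
the job is handed in; nothing more can be done
None
```

I slid the keeper open to its stop and hung the yellow-banded aluminium link on the peg by its empty eye. After the swing died out I slid the keeper home until it stalled against its end stop. The job was handed in at about 23 s.

**Last checks:**
- **Link:** it hangs straight down close to the post, and ten frames in a row showed no motion.
- **Keeper:** its tab stands in front of the peg's tip.
- **Robot:** the gripper is clear at 0.40 m height and touches nothing.
- **Other parts:** they look unmoved by eye; the arm hides some of the scene in the top view, and I did not measure them.

**One disagreement:** the opening slide measured about 96 mm and the closing slide about 99 mm, against the stated 100 mm. The keeper now sits about 2 px (roughly 4 mm) further toward the closed side than in the first picture. I take this to mean it began slightly open and is now fully home.

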